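# Turn the well insert round and rest the paddle on it

## Task

The grey insert sits the wrong way round in its white housing. Lift it clear, turn it half a turn and lower it (do not drop it) fully home again, so that its fork is at the same end as the housing's fork post; then lay the wooden stirring paddle across the two forks, its blade hanging over the insert's large well to drip. Leave the cup, the plate and the jar where they stand.

Things in the scene. Friction and masses are not known exactly. Their poses are not given: they have to be found in the camera images.
- housing: White plastic tray fixed to the table: open box 206 x 132 mm outside, 194 x 120 mm inside, rim 45 mm above the table, inner floor 6 mm. Its 6 mm base runs on as an apron past the box's +x end to x = +215 mm and carries the fork post. Origin: on the table under the box's centre; x along the box towards the fork post, y across, z up.
- post_fork (a point): Middle of the slot floor of the housing's fork post, 190 mm from the housing's origin along its +x, 74 mm above the table. Post 44 mm wide, 8 mm thick along x; two prongs 10 mm wide and 16 mm high with a 24 mm slot between. Axes as the housing.
- insert: Loose grey plastic tray, 189 x 115 mm, walls 40 mm high, about 0.35 kg; 2.5 mm play all round in the housing. The +x half is one large well, the -x half two small ones; its fork stands on the +x wall. Origin: centre of its underside (6 mm above the table when home, its rim then about flush with the housing's); x along its length towards its fork, z up.
- insert_grip (a point): Grip point of the insert, on the square post at its centre, 80 mm above its underside (86 mm above the table when home). The post is 24 x 24 mm, its faces along the insert's x and y, its top 95 mm above the underside: hold it from above across either pair of faces. Axes as the insert.
- insert_fork (a point): Middle of the slot floor of the insert's fork, 90.5 mm from the insert's centre along its +x, 68 mm above its underside (74 mm above the table when home). Fork 44 mm wide, 6 mm thick along x; two prongs 10 mm wide and 16 mm high, 24 mm slot between. At the start it is at the housing's -x end. Axes as the insert.
- paddle_center (a point): Middle of the loose wooden stirring paddle, 200 mm long, about 60 g, 6 mm above its underside; it starts flat on the table. Square shank 12 x 12 mm from x = -100 to +60 mm; flat blade 34 mm wide, 6 mm thick from x = +60 to +100 mm, flush with the shank's underside. x points to the blade, z up.
- paddle_blade (a point): Middle of the blade, 80 mm from the middle of the paddle, 6 mm above its underside. Blade too wide for the slots: laid over the forks it lies between the insert's fork and square post, pointing along the housing's -x; the middle of the paddle is then best 135 mm from the housing's origin along its +x, 80 mm above the table.
- paddle: The same paddle, with its origin in the middle of its length on its underside.
- cup: Bystander: clear mixing cup, 84 mm wide and 100 mm high; origin under its centre.
- plate: Bystander: small white plate, 140 mm wide and 18 mm high; origin under its centre.
- jar: Bystander: white lidded jar, 70 mm wide and 90 mm high; origin under its centre.
Mind the look-alikes: they are no part of the job. Of the things like the insert, leave any that is purple; of the rest the larger one is meant. What is meant by the paddle is not orange, and is the smaller of those in its own colour.

How it is judged:
By the outcome, as a careful person would: the job done as asked, in the order asked, and still so for the second after the job is handed in, with the robot touching nothing.
It also fails if it takes over 62 s, if anything falls off the work surface, if the arm or the gripper's body presses on something with over 40 N, if the wrist force passes 120 N, or if a joint passes its speed limit or range.

## Robot

A 6-joint arm with a two-finger parallel gripper is mounted at the origin on the work surface. World frame = base frame: x ahead of the robot, y to its left, z up, the work surface at z = 0. Lengths are in m, angles in rad, forces in N, time in s.
With the tool pointing down it reaches from about 0.425 to 0.95 m from the base axis. Payload 3.5 kg.
Tool frame: the origin (TCP) lies on the centre line of the jaws, within the pads' length; the fingertips stand tip_extent ahead of it and the grasp point (between the pads) lies 2 mm behind it (tip_extent is the distance from the TCP to the fingertips, in m); z points along the fingers, y is the direction in which the jaws open and shut (so a half turn about z gives the same grasp; the last joint's range is limited). The gripper opens to 85 mm and grips with 20 to 120 N. Pads are 22 mm wide; open, the fingers measure 114 mm over their backs; the gripper's body (76 mm by 85 mm) begins 54 mm behind the grasp point. The pads swing forward as they close: fully open they stand 13 mm farther back than shut.
Start: joints at [1.057, 0.286, 1.577, -0, 1.279, -0.15], TCP at [0.24, 0.631, 0.248] pointing down, gripper open.
Joint ranges: [-2.77, 2.77], [-0.9, 2.22], [0.21, 2.48], [-1.53, 4.67], [0.24, 2.81], [-2.84, 2.84]. Speed limits (rad/s): [2.79, 2.79, 3.14, 3.14, 3.14, 3.14].

## Interface

Orientations are given as a unit quaternion [x, y, z, w].
In Python, from plant import * gives the robot as it stands.
- The arm moves only by the shell command python3 -m crank 'ROWS' [FORCE]. ROWS is JSON, a list of rows, each a list of 7 numbers: the gripper's target within -1 to 1 (shut at 1, half-way at 0, fully open at -1), then the shift along the tool's x, y, z in cm, then the turn, a rotation vector about the tool's x, y, z in degrees. In form: [[fingers, tx, ty, tz, wx, wy, wz], ...]. A call has 1 to 5 rows; each row shifts and turns the commanded pose from where the row before left it, along the tool's axes as they then stand; what a row does not reach is not made up. A row lasts 1/10 s, in which the tool goes at most 50 mm and 8.59 degrees, less where a joint would pass 70% of its speed; a pose out of reach is approached as far as the arm can. A call is refused whole if a number of a shift passes 5 or a number of a turn 8.59, either way. A call with a gripper value outside its range is refused whole. The fingers move at their own pace and stop on an object; FORCE is the grip in N (left out, the last holds). Time passes only in rows, so rows that do not move let the fingers close. It gives the time, the measured TCP pose, the force and the opening at its end, in the units of the state.
- get_state(): the state, without advancing time (a new reading comes with each control period).
- read_camera(name): name is "scene" or "side" or "wrist"; returns a dict with "color" (420x560x3 uint8, red, green, blue), "vfov" (degrees; the focal length in pixels is half the picture's height over the tangent of half this angle, whatever the lens; pixels are square), "cx", "cy" (the principal point, pixels), "cam_to_world" (4x4, takes a point from camera to world coordinates). Camera axes: x right, y up, looking along -z (the intrinsics and any distortion apply to the point x, -y, -z); pixel columns grow to the right and rows downward; lengths in m; the calibration is good to about 2 mm. A picture is of the moment at which its call begins. There is no depth.
- sign_off(): hands the job in, once; it reports no verdict.
Trained networks look in the newest picture that a camera, given by its name, has taken for a name from the list of things; names that differ only in an ending like _2 or _b are one class to them, and where a whole thing is asked for, a point or a joint stands for the part that bears it (a point fixed in the world has none). Each returns a list of dicts, best first, with "p" (0 to 1); they miss things now and then, are a little off and sometimes report something else, mostly with a low value. They report only what shows in the picture. A call takes as long as a camera call. They do not tell look-alikes from the thing itself.
- trace(thing, camera): "pixels" (420x560 bool, what is visible of it) and "location" ([column, row] in pixels, amid what is visible of it).
- place_of(thing, camera): "location" ([column, row] in pixels: a listed point, or the origin of a listed thing).
The state is a dict: "time": time; "qpos": joint angles; "dq": joint speeds; "joint_efforts": joint torques, N m; "eef_pos": TCP position; "tcp_rot": TCP orientation; "contact_force": force on the tool from outside, world axes, zero at the start; "wrist_torque": the same for the moment, N m; "opening": opening from 0.0 (shut) to 1.0 (fully open).
Only numpy, scipy, OpenCV 4.12 (cv2) and the standard library are available. Lean on these libraries where they do the work, as an engineer would, in place of code of your own. Each camera call takes 0.05 s, during which the arm holds its last target.

## Working session

There is one attempt and no reset: what is moved stays moved. The work goes in short steps, Python scripts to look and compute and a shell command to move; the robot and the scene stay as the last step left them, time stands still between calls to the robot, and variables do not carry over. Pictures are saved under pics/ and viewed, and the job is handed in when it is done.

```bash
ls; mkdir -p pics
cat > h.py <<'E'
from plant import *
import numpy as np, cv2
from scipy.spatial.transform import Rotation as R
def shot(cam,name):
    d=read_camera(cam); cv2.imwrite('pics/'+name+'.png',d['color'][:,:,::-1]); return d
def f(d): return 210/np.tan(np.radians(d['vfov'])/2)
def ray(d,px):
    F=f(d); v=np.array([(px[0]-d['cx'])/F,-(px[1]-d['cy'])/F,-1.]); T=np.array(d['cam_to_world'])
    return T[:3,3],T[:3,:3]@v
def at_z(d,px,z):
    o,v=ray(d,px); return o+v*(z-o[2])/v[2]
def proj(d,P):
    T=np.array(d['cam_to_world']); p=T[:3,:3].T@(np.array(P)-T[:3,3]); F=f(d)
    return np.array([d['cx']+F*p[0]/-p[2], d['cy']-F*p[1]/-p[2]])
E
python3 - <<'E'
from h import *
print(get_state())
for c in ["scene","side","wrist"]:
    d=shot(c,c+'0'); print(c,{k:(v if not hasattr(v,'shape') else v.round(3).tolist()) for k,v in d.items() if k!='color'})
    for t in ["housing","post_fork","insert","insert_grip","insert_fork","paddle_center","paddle_blade","paddle","cup","plate","jar"]:
        r=place_of(t,c); print(t,[(round(x['p'],2),np.round(x['location'],1).tolist()) for x in r])
E
```

```text
pics
{'time': 0.0, 'qpos': array([ 1.05698579e+00,  2.87193862e-01,  1.57816447e+00,  9.53912429e-06,
        1.27857923e+00, -1.50000543e-01]), 'dq': array([ 3.00536090e-04, -5.59885685e-04, -1.41325593e-04, -1.46094198e-05,
        5.41106770e-04, -1.24877875e-03]), 'joint_efforts': array([-2.22393021e-03, -4.05999398e+01, -2.92616522e+01, -2.80541399e-04,
        5.84374677e-03,  7.19847606e-06]), 'eef_pos': array([0.23985923, 0.63029638, 0.2469351 ]), 'tcp_rot': array([ 1.80904698e-01,  9.83499932e-01, -1.10697611e-03, -3.86354579e-04]), 'contact_force': array([-0.95269018, -0.06004426,  0.29539844]), 'wrist_torque': array([-0.01903806,  0.03415739,  0.00531789]), 'opening': 0.9981148826447921}
scene {'vfov': 46.07692585698422, 'cx': 284.36724298687875, 'cy': 217.5574933022805, 'cam_to_world': [[0.633, -0.636, 0.442, 1.137], [0.774, 0.522, -0.358, -0.445], [-0.003, 0.569, 0.822, 1.161], [0.0, 0.0, 0.0, 1.0]]}
housing [(0.63, [343.3, 211.2])]
post_fork []
insert [(0.92, [360.6, 301.0]), (0.86, [125.7, 256.5]), (0.82, [266.7, 255.8])]
insert_grip [(0.87, [116.4, 239.6]), (0.81, [26
[... 1125 characters left out ...]
.7]), (0.65, [266.6, 164.1])]
paddle_blade [(0.95, [205.2, 158.6]), (0.65, [288.7, 173.6]), (0.64, [238.3, 106.4])]
paddle [(0.98, [166.9, 160.6]), (0.83, [266.7, 164.5]), (0.74, [246.8, 120.5]), (0.34, [308.0, 372.0])]
cup []
plate [(0.73, [318.6, 154.0]), (0.56, [387.5, 307.4])]
jar [(0.78, [318.6, 153.9])]
wrist {'vfov': 61.62311063984046, 'cx': 275.91142928925484, 'cy': 210.79368139503194, 'cam_to_world': [[0.355, -0.891, -0.282, 0.168], [0.935, 0.339, 0.108, 0.656], [-0.0, -0.301, 0.953, 0.374], [0.0, 0.0, 0.0, 1.0]]}
housing []
post_fork []
insert []
insert_grip []
insert_fork []
paddle_center [(0.65, [47.6, 298.8])]
paddle_blade []
paddle [(0.61, [56.2, 292.6])]
cup []
plate []
jar []
```

View pics/scene0.png

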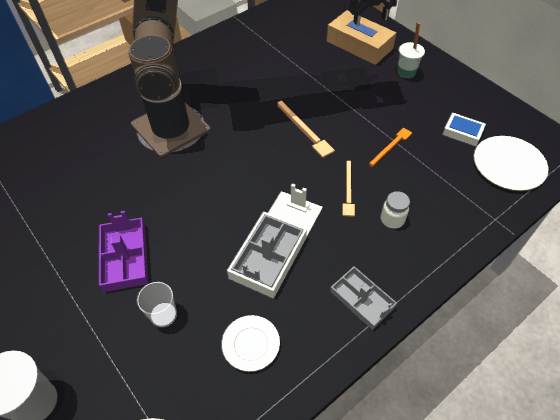

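View pics/side0.png

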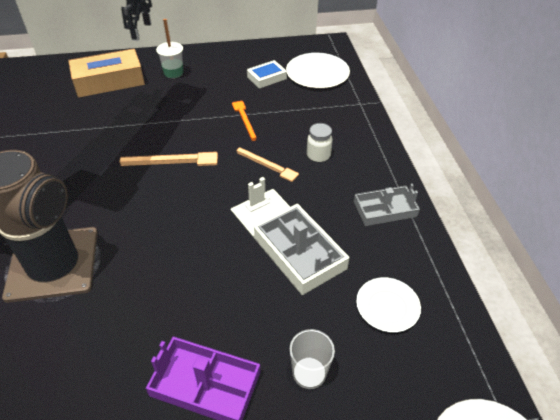

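View pics/wrist0.png

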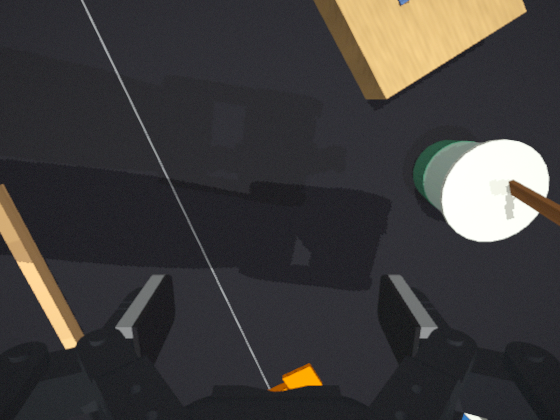

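```bash
cat >> h.py <<'E'
def tri(d1,p1,d2,p2):
    o1,v1=ray(d1,p1);o2,v2=ray(d2,p2)
    s=np.linalg.lstsq(np.stack([v1,-v2],1),o2-o1,rcond=None)[0]
    a=o1+s[0]*v1;b=o2+s[1]*v2; return (a+b)/2,np.linalg.norm(a-b)
E
python3 - <<'E'
from h import *
a=read_camera('scene');b=read_camera('side')
P=dict(post=([298.6,188.8],[254.1,183.4],.074),grip=([266.4,239.8],[299.6,229.3],.086),fork=([249.5,271.9],[320,261.6],.074),pc=([346.9,187.7],[266.6,164.1],.006),bl=([347.4,211],[288.7,173.6],.006),pad0=([348.3,184.9],[266.7,164.5],0),jar=([391.3,219.6],[318.6,153.9],0),plate=([248.1,346.8],[387.5,307.4],0))
for k,(p,q,z) in P.items():
    t,e=tri(a,p,b,q); print(k,t.round(4),round(e,4),at_z(a,p,z).round(4),at_z(b,q,z).round(4))
for n,d in(('sc',a),('si',b)):
    c=(250,170,130) if n=='sc' else (215,130,150)
    im=d['color'][c[1]:c[1]+140,c[0]:c[0]+150][:,:,::-1]
    if n=='si': im=d['color'][130:300,210:360][:,:,::-1]
    cv2.imwrite(f'pics/z_{n}.png',cv2.resize(im,None,fx=4,fy=4,interpolation=cv2.INTER_CUBIC)[:600])
    for t in ["insert","housing","paddle"]:
        r=trace(t,n=='sc' and 'scene' or 'side')
        for x in r:
            print(n,t,x['p'],np.round(x['location']),x['pixels'].sum())
E
```

```text
post [0.5022 0.1214 0.0753] 0.0033 [0.5028 0.1205 0.074 ] [0.5016 0.1248 0.074 ]
grip [ 0.5852 -0.0575  0.0884] 0.0003 [ 0.5841 -0.0567  0.086 ] [ 0.5856 -0.0552  0.086 ]
fork [ 0.6186 -0.1382  0.0621] 0.0032 [ 0.6254 -0.1429  0.074 ] [ 0.6153 -0.1452  0.074 ]
pc [0.5528 0.2667 0.0085] 0.002 [0.5508 0.2692 0.006 ] [0.5536 0.2681 0.006 ]
bl [0.6106 0.2158 0.0053] 0.0069 [0.6135 0.212  0.006 ] [0.6092 0.2194 0.006 ]
pad0 [0.5512 0.2726 0.0076] 0.012 [0.5426 0.2835 0.    ] [0.5545 0.273  0.    ]
jar [0.7115 0.2917 0.0018] 0.0031 [0.7119 0.2913 0.    ] [ 0.7116  0.2959 -0.    ]
plate [ 0.7527 -0.2466  0.0074] 0.0066 [ 0.7522 -0.2482  0.    ] [ 0.754 -0.239  0.   ]
sc insert 0.87 [266. 250.] 2801
sc insert 0.65 [362. 299.] 2153
sc insert 0.61 [121. 251.] 3276
sc housing 0.89 [286. 220.] 2628
sc paddle 0.86 [350. 199.] 305
sc paddle 0.85 [391. 145.] 377
sc paddle 0.57 [310. 135.] 669
si insert 0.84 [388. 204.] 1908
si insert 0.78 [203. 381.] 6452
si insert 0.64 [298. 247.] 3176
si housing 0.81 [269. 221.] 3022
si paddle 0.91 [275. 164.] 414
si paddle 0.91 [173. 164.] 908
si paddle 0.73 [244. 113.] 253
```

View pics/z_sc.png

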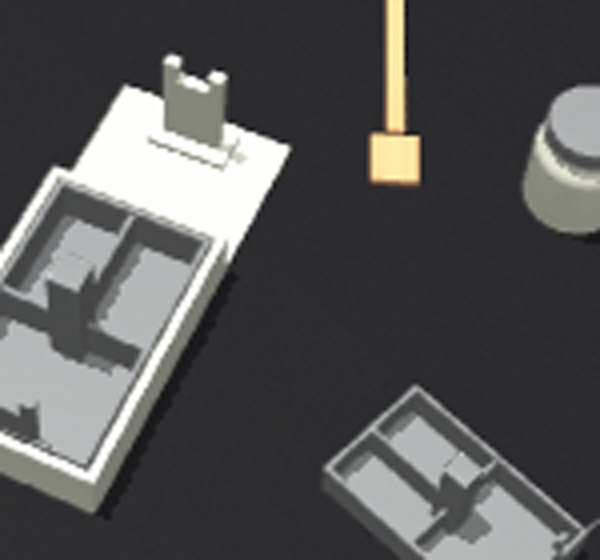

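View pics/z_si.png

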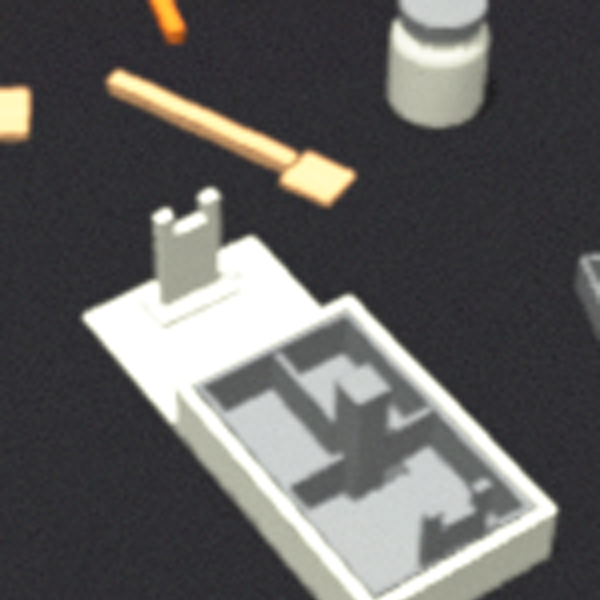

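```bash
cat > fit.py <<'E'
from h import *
from scipy.optimize import least_squares
a=read_camera('scene');b=read_camera('side')
S={'ap+':((.215,.066,.006),(282,191.5)),'ap-':((.215,-.066,.006),(322.5,207.5)),'r++':((.103,.066,.045),(264.5,212.5)),'r+-':((.103,-.066,.045),(306.3,230)),'r--':((-.103,-.066,.045),(273,287.5)),'p+':((.19,.017,.09),(293.25,185.5)),'p-':((.19,-.017,.09),(304.5,188.75))}
D={'ap+':((.215,.066,.006),(231.25,209.5)),'ap-':((.215,-.066,.006),(273.75,189.25)),'r+-':((.103,-.066,.045),(297.5,204)),'r++':((.103,.066,.045),(255,227)),'r--':((-.103,-.066,.045),(348.75,257)),'p+':((.19,.017,.09),(250.75,183.75)),'p-':((.19,-.017,.09),(262,178.25))}
def T(q,p): c,s=np.cos(q[2]),np.sin(q[2]); return np.array([q[0]+c*p[0]-s*p[1],q[1]+s*p[0]+c*p[1],p[2]])
def res(q,sets): return np.concatenate([proj(d,T(q,p))-np.array(u) for d,M in sets for p,u in M.values()])
for sets in ([(a,S)],[(b,D)],[(a,S),(b,D)]):
    r=least_squares(res,[.585,-.056,2.0],args=(sets,),loss='soft_l1'); q=r.x
    print(q.round(4),np.degrees(q[2]).round(2)); print(res(q,sets).reshape(-1,2).round(1).tolist())
# paddle : model ends
from itertools import chain
PS={'t':((-.1,0,.012),None)}
E
python3 fit.py
python3 - <<'E'
from h import *
for n,x,y,w,h in(('scene',325,150,50,70),('side',225,140,80,45)):
    d=read_camera(n); cv2.imwrite(f'pics/p_{n}.png',cv2.resize(d['color'][y:y+h,x:x+w][:,:,::-1],None,fx=8,fy=8,interpolation=cv2.INTER_CUBIC))
E
```

```text
[ 0.5887 -0.0567  2.0022] 114.72
[[-0.3, -0.1], [0.3, -0.3], [-0.8, -0.9], [0.8, -1.0], [-0.3, 3.6], [0.2, -0.1], [0.1, 0.9]]
[ 0.5887 -0.0576  2.0131] 115.34
[[-0.1, -0.5], [-0.8, -0.1], [0.1, -0.1], [-1.3, -1.2], [1.0, 0.4], [0.3, 0.4], [0.4, 0.7]]
[ 0.5885 -0.0569  2.0064] 114.96
[[-0.7, -0.2], [-0.1, -0.4], [-1.1, -0.9], [0.6, -1.2], [-0.2, 3.6], [-0.2, -0.2], [-0.3, 0.7], [0.2, -1.0], [-0.4, -0.4], [0.2, -0.3], [-1.3, -1.6], [0.7, 0.4], [0.5, -0.0], [0.7, 0.3]]
```

View pics/p_scene.png

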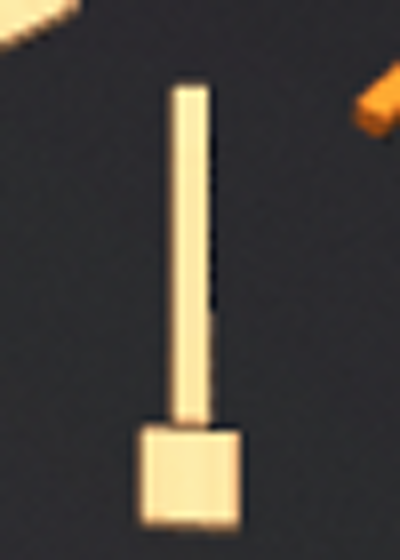

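View pics/p_side.png

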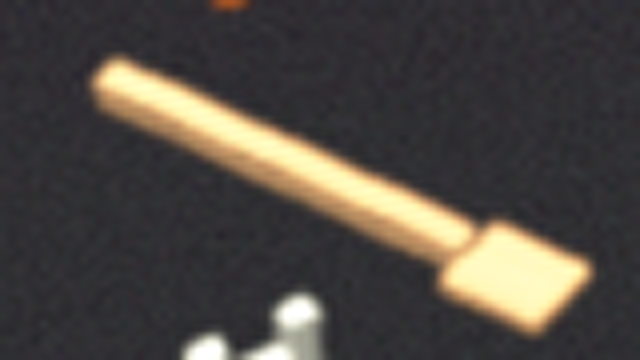

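```bash
cat >> h.py <<'E'
def go(pos,yaw):
    "pos target TCP, yaw of tool x deg; prints shift in tool axes AFTER the turn and before, and the turn"
    s=get_state(); r=R.from_quat(s['tcp_rot']); 
    tgt=R.from_matrix(np.array([[np.cos(np.radians(yaw)),np.sin(np.radians(yaw)),0],[np.sin(np.radians(yaw)),-np.cos(np.radians(yaw)),0],[0,0,-1]]).T)
    dp=np.array(pos)-s['eef_pos']
    print('t',round(s['time'],2),'pos',s['eef_pos'].round(4),'q',np.degrees(s['qpos']).round(1),'open',round(s['opening'],3),'F',s['contact_force'].round(1))
    print('turn',np.degrees((r.inv()*tgt).as_rotvec()).round(2),'shift now cm',(100*r.inv().apply(dp)).round(2),'shift after turn',(100*tgt.inv().apply(dp)).round(2))
E
python3 - <<'E'
from h import *
import plant
print([x for x in dir(plant) if x[0]!='_'])
try: print(tip_extent)
except Exception as e: print(e)
a=read_camera('scene');b=read_camera('side')
from scipy.optimize import least_squares
def T(q,p): c,s=np.cos(q[2]),np.sin(q[2]); return np.array([q[0]+c*p[0]-s*p[1],q[1]+s*p[0]+c*p[1],p[2]])
# paddle pixel corners, scene (offset 325,150 /8) and side (225,140)
o=lambda x,y,X,Y:np.array([X+x/8,Y+y/8])
SC=[((-.1,0,.012),o(190,88,325,150)),((.1,0,.003),o(190,526,325,150)),((.06,.017,.006),o(242,430,325,150)),((.06,-.017,.006),o(140,428,325,150))]
SI=[((-.1,0,.012),o(113,62,225,140)),((.1,-.017,.006),o(535,330,225,140)),((.1,.017,.006),o(592,270,225,140)),((.06,-.017,.006),o(445,283,225,140)),((.06,.017,.006),o(497,222,225,140))]
for L in ([(a,SC)],[(b,SI)],[(a,SC),(b,SI)]):
    g=lambda q:np.concatenate([proj(d,T(q,p))-u for d,M in L for p,u in M])
    r=least_squares(g,[.553,.267,-.7]); print(r.x.round(4),np.degrees(r.x[2]).round(1),g(r.x).round(1))
print('small insert',at_z(a,(362,299),.03),'cup',at_z(a,(160,318),0))
go([.586,-.056,.25],205)
E
```

```text
['Unreachable', 'get_state', 'place_of', 'read_camera', 'sign_off', 'tip_extent', 'trace']
0.017
[ 0.5537  0.2739 -0.7534] -43.2 [-0.  -0.3  0.1 -0.1 -0.5  0.4  0.5 -0. ]
[ 0.5544  0.2722 -0.7835] -44.9 [ 0.2  0.4  0.1 -0.5 -0.1  0.2 -0.4 -0.5  0.1  0.5]
[ 0.5542  0.2731 -0.7682] -44.0 [ 0.4 -0.  -0.5  0.1 -0.9  0.6  0.1  0.1 -0.2  0.4  0.4 -1.  -0.  -0.4
 -0.3 -0.9  0.1  0.1]
small insert [0.84395512 0.04069561 0.03      ] cup [ 0.55271465 -0.37447811  0.        ]
t 2.5 pos [0.2401 0.6308 0.2483] q [60.6 16.4 90.3 -0.  73.3 -8.6] open 1.0 F [0.5 0.3 0.2]
turn [ -0.     0.   -45.84] shift now cm [-56.76 -51.88  -0.17] shift after turn [ -2.32 -76.86  -0.17]
```

```bash
python3 -m crank '[[-1,0,-4.8,0,0,0,-8.5],[-1,0,-4.8,0,0,0,-8.5],[-1,0,-4.8,0,0,0,-8.5],[-1,0,-4.8,0,0,0,-8.5],[-1,0,-4.8,0,0,0,-8.5]]' && python3 -m crank '[[-1,0,-4.8,0,0,0,-3.3],[-1,0,-4.8,0,0,0,0],[-1,0,-4.8,0,0,0,0],[-1,0,-4.8,0,0,0,0],[-1,0,-4.8,0,0,0,0]]'; python3 -c "
from h import *
go([.586,-.056,.25],205)"
```

```text
time: 3.0
eef_pos: [0.2231, 0.3971, 0.2483]
tcp_rot: [-0.188, 0.982, -0.0, 0.0]
contact_force: [0.8, -0.8, 0.6]
opening: 1.003
time: 3.5
eef_pos: [0.3214, 0.1778, 0.2489]
tcp_rot: [-0.213, 0.977, 0.0, 0.001]
contact_force: [1.0, 1.1, -0.6]
opening: 0.999
t 3.5 pos [0.3214 0.1778 0.2489] q [  13.   -26.7  130.3    0.    76.2 -101.6] open 0.999 F [ 1.   1.1 -0.6]
turn [-0.02  0.11 -0.43] shift now cm [-14.34 -32.26  -0.07] shift after turn [-14.1  -32.37  -0.11]
```

```bash
python3 -m crank '[[-1,-2,-4.6,0,0,0,0],[-1,-2,-4.6,0,0,0,0],[-1,-2,-4.6,0,0,0,0],[-1,-2,-4.6,0,0,0,0],[-1,-2,-4.6,0,0,0,0]]' && python3 -m crank '[[-1,-2,-4.6,0,0,0,0],[-1,-2,-4.6,0,0,0,0],[-1,0,0,0,0,0,0]]'
python3 - <<'E'
from h import *
go([.586,-.056,.25],205)
d=shot('wrist','w1')
for t in ["housing","post_fork","insert_grip","insert_fork"]:
    r=place_of(t,'wrist'); print(t,[(round(x['p'],2),np.round(x['location'],1).tolist(),at_z(d,x['location'],.086 if 'grip' in t else .074).round(4).tolist()) for x in r])
E
```

```text
time: 4.0
eef_pos: [0.5084, 0.0104, 0.2487]
tcp_rot: [-0.212, 0.977, -0.0, 0.0]
contact_force: [0.1, 0.2, -0.2]
opening: 0.999
time: 4.3
eef_pos: [0.5844, -0.0588, 0.247]
tcp_rot: [-0.21, 0.978, -0.0, -0.0]
contact_force: [-0.3, 0.9, 0.0]
opening: 0.999
t 4.3 pos [ 0.5844 -0.0588  0.247 ] q [-1.560e+01  5.500e+00  1.031e+02 -1.000e-01  7.140e+01 -1.299e+02] open 0.999 F [-0.3  0.9  0. ]
turn [-0.04 -0.04 -0.71] shift now cm [-0.26  0.19 -0.3 ] shift after turn [-0.26  0.19 -0.3 ]
housing []
post_fork [(0.92, [492.9, 197.3], [0.5101, 0.1149, 0.074])]
insert_grip [(0.76, [277.3, 202.3], [0.5892, -0.0573, 0.086])]
insert_fork [(0.55, [178.0, 201.0], [0.6273, -0.1361, 0.074])]
```

View pics/w1.png

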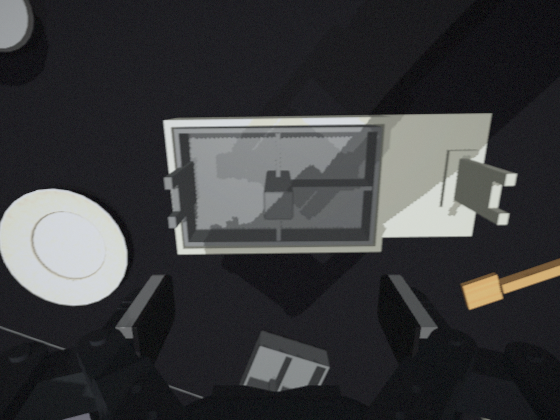

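Run:
```python
from h import *
d=shot('wrist','w2'); go([.586,-.056,.25],205)
im=d['color'][100:265,155:405][:,:,::-1]
im=np.clip(im.astype(float)*1.6,0,255).astype(np.uint8)
cv2.imwrite('pics/w2z.png',cv2.resize(im,None,fx=3.2,fy=3.2,interpolation=cv2.INTER_CUBIC))
np.save('w2.npy',d['cam_to_world'])
```

```text
t 4.6 pos [ 0.5807 -0.0535  0.2489] q [ -15.2    4.9  103.6    0.    71.5 -129.8] open 1.001 F [ 0.  -0.6 -0.4]
turn [-0.02  0.03 -0.39] shift now cm [-0.38 -0.45 -0.11] shift after turn [-0.38 -0.45 -0.11]
```

View pics/w2z.png

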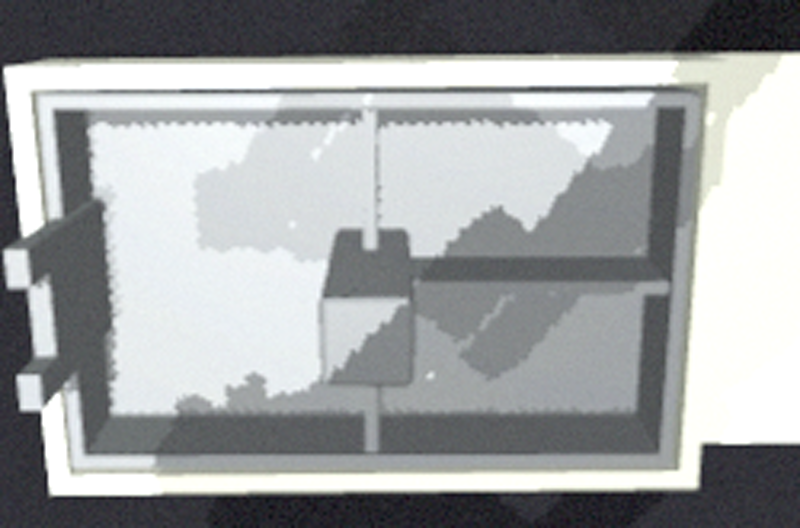

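Run:
```python
from h import *
from scipy.optimize import least_squares
d=read_camera('wrist')
z=lambda x,y:np.array([155+x/3.2,100+y/3.2])
def T(q,p): c,s=np.cos(q[2]),np.sin(q[2]); return np.array([q[0]+c*p[0]-s*p[1],q[1]+s*p[0]+c*p[1],p[2]])
H=[((-.103,.066,.045),z(5,67)),((-.103,-.066,.045),z(52,495)),((.103,-.066,.045),z(699,488)),((-.097,.060,.045),z(34,92)),((-.097,-.06,.045),z(68,473)),((.097,-.06,.045),z(682,470)),((.097,.06,.045),z(706,86))]
for sg in (1,-1):
    M=[((sg*x,sg*y,w),u) for (x,y,w),u in H]
    g=lambda q:np.concatenate([proj(d,T(q,p))-u for p,u in M])
    r=least_squares(g,[.588,-.057,2.0]); print(r.x.round(4),np.degrees(r.x[2]).round(2),r.cost,g(r.x).round(1))
c=[at_z(d,z(x,y),.101) for x,y in((325,297),(411,297),(411,383),(327,383))]
print(np.mean(c,0)); print([np.degrees(np.arctan2(*(c[i]-c[j])[[1,0]])).round(1) for i,j in((1,0),(2,3),(0,3),(1,2))],[np.linalg.norm(c[i]-c[j]).round(4) for i,j in((1,0),(2,3),(0,3),(1,2))])
go([.586,-.056,.25],205)
```

```text
[ 0.5888 -0.0565  2.0097] 115.15 3.4546961351208294 [ 0.4  0.4  0.1 -0.3 -0.3  0.3 -1.3 -0.8  0.4  1.1 -0.5  0.5  1.2 -0.8]
[ 0.5888 -0.0565  5.1513] 295.15 3.4546961351205603 [ 0.4  0.4  0.1 -0.3 -0.3  0.3 -1.3 -0.8  0.4  1.1 -0.5  0.5  1.2 -0.8]
[ 0.5877159  -0.05724529  0.101     ]
[np.float64(114.6), np.float64(114.6), np.float64(-155.0), np.float64(-155.0)] [np.float64(0.0215), np.float64(0.0216), np.float64(0.0228), np.float64(0.0228)]
t 4.65 pos [ 0.5807 -0.0534  0.249 ] q [ -15.2    4.9  103.6    0.    71.5 -129.8] open 1.002 F [0.2 0.  0.2]
turn [-0.03  0.04 -0.38] shift now cm [-0.37 -0.45 -0.1 ] shift after turn [-0.37 -0.45 -0.1 ]
```

```bash
python3 -c "
from h import *
go([.5882,-.0569,.084],205)"
```

```text
t 4.65 pos [ 0.5807 -0.0534  0.249 ] q [ -15.2    4.9  103.6    0.    71.5 -129.8] open 1.002 F [0.2 0.  0.2]
turn [-0.03  0.04 -0.38] shift now cm [-0.52 -0.62 16.5 ] shift after turn [-0.53 -0.63 16.5 ]
```

```bash
python3 -m crank '[[-1,-0.5,-0.6,3.3,0,0,-0.4],[-1,0,0,4,0,0,0],[-1,0,0,4,0,0,0],[-1,0,0,3,0,0,0],[-1,0,0,2.2,0,0,0]]' && python3 -m crank '[[-1,0,0,0,0,0,0],[-1,0,0,0,0,0,0]]'; python3 -c "
from h import *
go([.5882,-.0569,.084],205)"
```

```text
time: 5.15
eef_pos: [0.5868, -0.0567, 0.0815]
tcp_rot: [-0.217, 0.976, 0.001, -0.001]
contact_force: [-0.1, 0.1, 0.5]
opening: 0.999
time: 5.35
eef_pos: [0.5885, -0.0574, 0.0842]
tcp_rot: [-0.216, 0.976, -0.0, 0.0]
contact_force: [1.2, 0.5, 1.1]
opening: 1.004
t 5.35 pos [ 0.5885 -0.0574  0.0842] q [ -15.4   16.7  108.6    0.    54.6 -130.4] open 1.004 F [1.2 0.5 1.1]
turn [-0.02  0.03 -0.01] shift now cm [0.   0.06 0.02] shift after turn [0.   0.06 0.02]
```

Now grip at 60 N.

```bash
python3 -m crank '[[1,0,0,0,0,0,0],[1,0,0,0,0,0,0],[1,0,0,0,0,0,0],[1,0,0,0,0,0,0],[1,0,0,0,0,0,0]]' 70 ; python3 -m crank '[[1,0,0,0,0,0,0],[1,0,0,0,0,0,0],[1,0,0,0,0,0,0]]'; python3 -c "
from h import *
go([.5882,-.0569,.084],205)"
```

```text
time: 5.85
eef_pos: [0.589, -0.058, 0.0843]
tcp_rot: [-0.216, 0.976, -0.0, 0.001]
contact_force: [-0.2, 1.6, 4.2]
opening: 0.267
time: 6.15
eef_pos: [0.589, -0.058, 0.0843]
tcp_rot: [-0.216, 0.976, -0.0, 0.001]
contact_force: [-0.6, 1.0, 6.2]
opening: 0.266
t 6.15 pos [ 0.589  -0.058   0.0843] q [ -15.4   16.8  108.6    0.    54.6 -130.4] open 0.266 F [-0.6  1.   6.2]
turn [-0.03  0.06 -0.07] shift now cm [0.03 0.14 0.03] shift after turn [0.03 0.14 0.03]
```

```bash
python3 -m crank '[[1,0,0,-1,0,0,0],[1,0,0,-2,0,0,0],[1,0,0,-2,0,0,0],[1,0,0,-2,0,0,0],[1,0,0,-1.5,0,0,0]]' && python3 -m crank '[[1,0,0,0,0,0,0],[1,0,0,0,0,0,0]]'
python3 - <<'E'
from h import *
go([.5887,-.0567,.084],205)
shot('side','s3');shot('wrist','w3')
E
```

```text
time: 6.65
eef_pos: [0.5879, -0.0579, 0.1687]
tcp_rot: [-0.216, 0.976, 0.0, -0.0]
contact_force: [0.8, 0.3, -3.5]
opening: 0.271
time: 6.85
eef_pos: [0.5879, -0.0579, 0.1677]
tcp_rot: [-0.216, 0.976, 0.0, -0.001]
contact_force: [-0.4, 0.1, -3.8]
opening: 0.272
t 6.85 pos [ 0.5879 -0.0579  0.1677] q [ -15.5   10.4  106.3   -0.    63.3 -130.4] open 0.272 F [-0.4  0.1 -3.8]
turn [ 0.04 -0.05 -0.06] shift now cm [-0.13  0.07  8.37] shift after turn [-0.12  0.07  8.37]
```

View pics/s3.png

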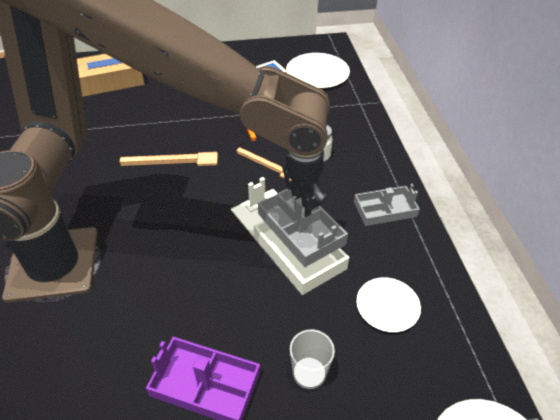

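View pics/w3.png

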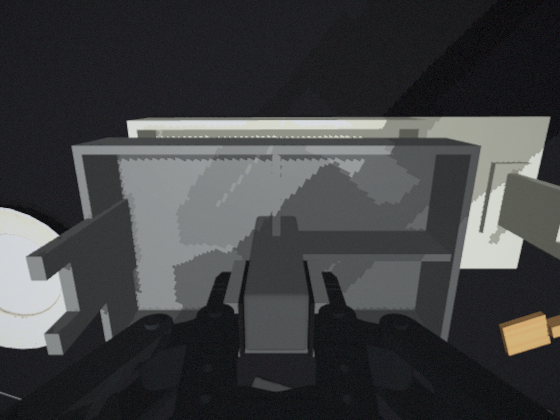

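```bash
python3 -m crank '[[1,0,0,0,0,0,4],[1,0,0,0,0,0,8],[1,0,0,0,0,0,8.5],[1,0,0,0,0,0,8.5],[1,0,0,0,0,0,8.5]]' && python3 -m crank '[[1,0,0,0,0,0,8.5],[1,0,0,0,0,0,8.5],[1,0,0,0,0,0,8.5],[1,0,0,0,0,0,8.5],[1,0,0,0,0,0,8.5]]'; python3 -m crank '[[1,0,0,0,0,0,8.5],[1,0,0,0,0,0,8.5],[1,0,0,0,0,0,8.5],[1,0,0,0,0,0,8.5],[1,0,0,0,0,0,8.5]]'; python3 -m crank '[[1,0,0,0,0,0,8.5],[1,0,0,0,0,0,8.5],[1,0,0,0,0,0,8.5],[1,0,0,0,0,0,8.5],[1,0,0,0,0,0,8.5]]';python3 -m crank '[[1,0,0,0,0,0,8.5],[1,0,0,0,0,0,4],[1,0,0,0,0,0,0],[1,0,0,0,0,0,0],[1,0,0,0,0,0,0]]'
python3 - <<'E'
from h import *
go([.5887,-.0567,.084],25)
shot('side','s4');shot('wrist','w4')
E
```

```text
time: 7.45
eef_pos: [0.5876, -0.0577, 0.1666]
tcp_rot: [0.112, 0.994, 0.0, -0.001]
contact_force: [0.9, 0.2, -2.3]
opening: 0.273
time: 7.95
eef_pos: [0.5876, -0.0578, 0.1666]
tcp_rot: [0.465, 0.885, -0.0, -0.001]
contact_force: [-0.7, -0.4, -3.2]
opening: 0.272
time: 8.45
eef_pos: [0.5876, -0.0578, 0.1666]
tcp_rot: [0.754, 0.657, -0.001, -0.001]
contact_force: [0.2, -0.1, -2.5]
opening: 0.273
time: 8.95
eef_pos: [0.5876, -0.0578, 0.1666]
tcp_rot: [0.941, 0.339, -0.001, -0.001]
contact_force: [0.0, 0.0, -3.5]
opening: 0.272
time: 9.45
eef_pos: [0.5881, -0.0579, 0.1678]
tcp_rot: [0.971, 0.238, -0.0, -0.0]
contact_force: [0.2, 0.4, -3.3]
opening: 0.27
t 9.45 pos [ 0.5881 -0.0579  0.1678] q [-15.5  10.5 106.3  -0.   63.3  47. ] open 0.27 F [ 0.2  0.4 -3.3]
turn [-0.04  0.05  2.5 ] shift now cm [ 0.11 -0.08  8.38] shift after turn [ 0.1  -0.09  8.38]
```

View pics/s4.png

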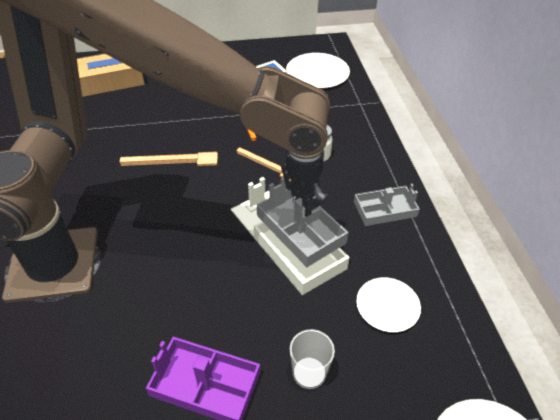

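View pics/w4.png

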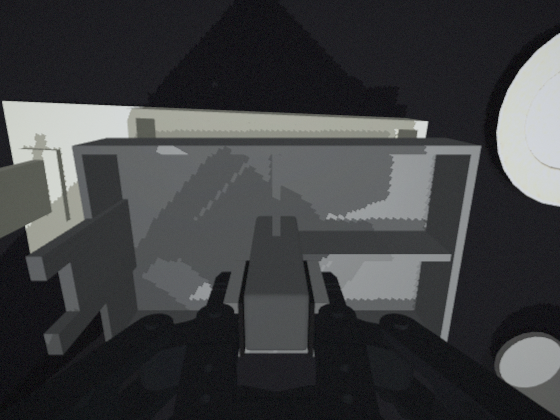

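```bash
python3 -m crank '[[1,0.05,-0.09,0,0,0,2.4],[1,0,0,2,0,0,0],[1,0,0,1.5,0,0,0],[1,0,0,0,0,0,0],[1,0,0,0,0,0,0]]'
python3 - <<'E'
from h import *
go([.5887,-.0567,.084],25)
d=shot('wrist','w5')
im=np.clip(d['color'][60:360,0:560][:,:,::-1].astype(float)*1.8,0,255).astype(np.uint8)
cv2.imwrite('pics/w5z.png',cv2.resize(im,(800,429),interpolation=cv2.INTER_CUBIC))
E
```

```text
time: 10.05
eef_pos: [0.588, -0.0568, 0.1327]
tcp_rot: [0.976, 0.217, -0.001, -0.0]
contact_force: [0.2, -0.1, -2.4]
opening: 0.273
t 10.05 pos [ 0.588  -0.0568  0.1327] q [-15.4  12.9 107.5  -0.   59.7  49.6] open 0.273 F [ 0.2 -0.1 -2.4]
turn [-0.06  0.07  0.05] shift now cm [0.07 0.02 4.87] shift after turn [0.06 0.02 4.87]
```

View pics/w5z.png

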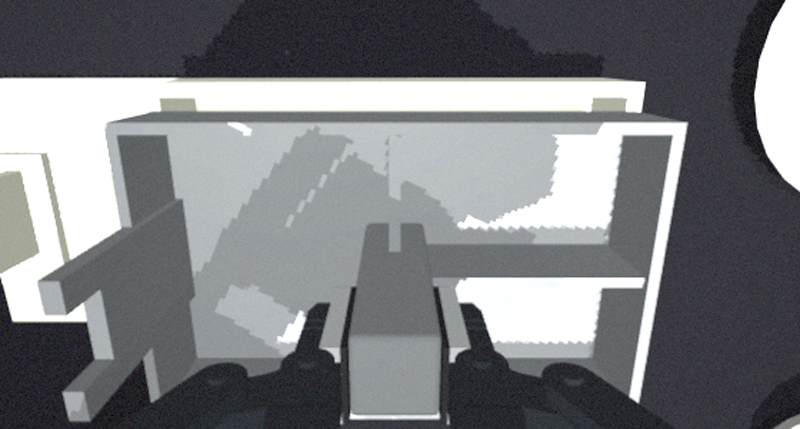

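Run:
```python
from h import *
d=read_camera('wrist');k=1.4286
z=lambda x,y:np.array([x/k,60+y/k])
h=np.array([.5887,-.0567]);yw=np.radians(115.05);ux=np.array([np.cos(yw),np.sin(yw)]);uy=np.array([-ux[1],ux[0]])
for n,p,zz in(('insL',(107,125),.0947),('insR',(687,123),.0947),('hR',(644,82),.045),('hL',(163,79),.045)):
    P=at_z(d,z(*p),zz)[:2]-h; print(n,(P@ux).round(4),(P@uy).round(4))
```

```text
insL 0.0913 -0.055
insR -0.0969 -0.0557
hR -0.1049 -0.0662
hL 0.0932 -0.0673
```

```bash
python3 -m crank '[[1,0.1,-0.03,0.5,0,0,0],[1,0,0,0.7,0,0,0],[1,0,0,0.5,0,0,0],[1,0,0,0.2,0,0,0],[1,0,0,0,0,0,0]]'
python3 - <<'E'
from h import *
go([.5887,-.0567,.084],25)
E
```

```text
time: 10.65
eef_pos: [0.5888, -0.0561, 0.1136]
tcp_rot: [0.976, 0.217, -0.001, -0.0]
contact_force: [0.8, -0.2, -2.8]
opening: 0.269
t 10.65 pos [ 0.5888 -0.0561  0.1136] q [-15.3  14.4 107.9  -0.   57.8  49.7] open 0.269 F [ 0.8 -0.2 -2.8]
turn [-0.05  0.06  0.04] shift now cm [-0.03  0.05  2.96] shift after turn [-0.03  0.05  2.96]
```

```bash
python3 -m crank '[[1,0,0,0.5,0,0,0],[1,0,0,0.6,0,0,0],[1,0,0,0.6,0,0,0],[1,0,0,0.5,0,0,0],[1,0,0,0.1,0,0,0]]';python3 -m crank '[[1,0,0,0.2,0,0,0],[1,0,0,0.2,0,0,0],[1,0,0,0,0,0,0]]'
python3 - <<'E'
from h import *
go([.5887,-.0567,.084],25)
E
```

```text
time: 11.15
eef_pos: [0.5886, -0.056, 0.0902]
tcp_rot: [0.976, 0.217, -0.001, -0.0]
contact_force: [-0.2, 0.4, -2.5]
opening: 0.275
time: 11.45
eef_pos: [0.5892, -0.0562, 0.0872]
tcp_rot: [0.976, 0.217, -0.0, -0.0]
contact_force: [0.0, -1.2, -3.1]
opening: 0.266
t 11.45 pos [ 0.5892 -0.0562  0.0872] q [-15.3  16.6 108.5   0.   55.   49.7] open 0.266 F [ 0.  -1.2 -3.1]
turn [-0.01  0.01  0.04] shift now cm [-0.06  0.03  0.32] shift after turn [-0.06  0.03  0.32]
```

```bash
python3 -m crank '[[1,0,0,0.15,0,0,0],[1,0,0,0.1,0,0,0],[1,0,0,0,0,0,0]]';python3 -m crank '[[1,0,0,0.1,0,0,0],[1,0,0,0,0,0,0]]'
python3 - <<'E'
from h import *
go([.5887,-.0567,.084],25)
E
```

```text
time: 11.75
eef_pos: [0.5891, -0.0562, 0.0848]
tcp_rot: [0.976, 0.217, -0.0, -0.0]
contact_force: [-0.3, 0.8, -3.7]
opening: 0.272
time: 11.95
eef_pos: [0.5895, -0.0562, 0.0844]
tcp_rot: [0.976, 0.217, 0.0, 0.0]
contact_force: [-1.0, 1.2, -0.6]
opening: 0.272
t 11.95 pos [ 0.5895 -0.0562  0.0844] q [-15.3  16.8 108.5   0.   54.7  49.7] open 0.272 F [-1.   1.2 -0.6]
turn [ 0.01 -0.01  0.04] shift now cm [-0.09  0.01  0.04] shift after turn [-0.09  0.01  0.04]
```

```bash
python3 -m crank '[[1,0,0,0.07,0,0,0],[1,0,0,0,0,0,0],[1,0,0,0,0,0,0]]'
python3 - <<'E'
from h import *
go([.5887,-.0567,.084],25)
E
```

```text
time: 12.25
eef_pos: [0.5894, -0.0562, 0.0844]
tcp_rot: [0.976, 0.217, 0.0, 0.0]
contact_force: [-2.5, 1.1, 5.0]
opening: 0.268
t 12.25 pos [ 0.5894 -0.0562  0.0844] q [-15.3  16.8 108.5  -0.   54.7  49.7] open 0.268 F [-2.5  1.1  5. ]
turn [ 0.01 -0.    0.04] shift now cm [-0.09  0.01  0.04] shift after turn [-0.09  0.01  0.04]
```

Seated. Release by opening, then rise.

```bash
python3 -m crank '[[0,0,0,0,0,0,0],[-1,0,0,0,0,0,0],[-1,0,0,0,0,0,0],[-1,0,0,0,0,0,0],[-1,0,0,0,0,0,0]]';python3 -m crank '[[-1,0,0,-2,0,0,0],[-1,0,0,-4,0,0,0],[-1,0,0,-5,0,0,0],[-1,0,0,-4,0,0,0],[-1,0,0,0,0,0,0]]'
python3 - <<'E'
from h import *
go([.554,.273,.18],136)
d=shot('wrist','w6')
im=np.clip(d['color'].astype(float)[:,:,::-1]*1.5,0,255).astype(np.uint8)
cv2.imwrite('pics/w6z.png',cv2.resize(im,None,fx=1.4,fy=1.4,interpolation=cv2.INTER_CUBIC))
E
```

```text
time: 12.75
eef_pos: [0.5893, -0.0563, 0.0831]
tcp_rot: [0.976, 0.217, 0.0, 0.0]
contact_force: [-0.0, -0.5, -0.9]
opening: 1.001
time: 13.25
eef_pos: [0.593, -0.0572, 0.2418]
tcp_rot: [0.976, 0.217, 0.007, 0.003]
contact_force: [0.1, 0.1, -0.0]
opening: 1.003
t 13.25 pos [ 0.593  -0.0572  0.2418] q [-15.3   6.4 102.7   0.   70.1  49.7] open 1.003 F [ 0.1  0.1 -0. ]
turn [ 1.0000e+00  1.0000e-01 -1.1095e+02] shift now cm [ 10.38 -31.62   5.99] shift after turn [25.74 21.04  6.18]
```

View pics/w6z.png

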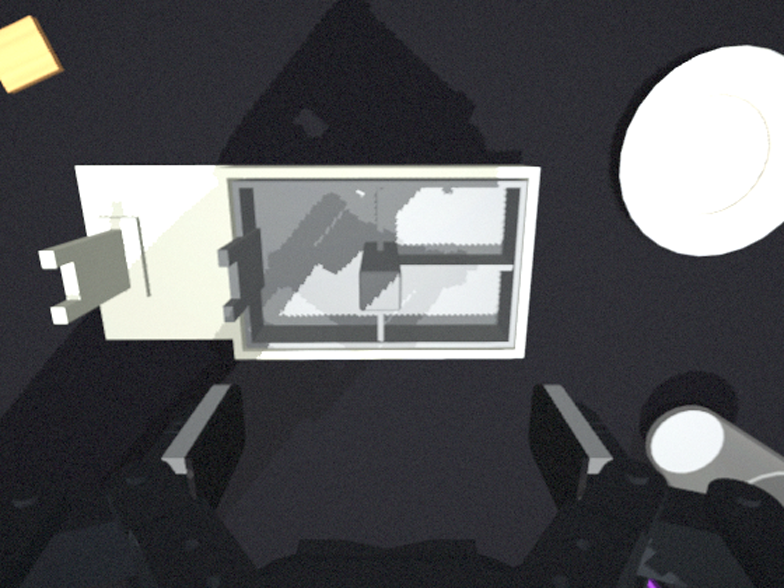

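```bash
python3 -m crank '[[-1,1.5,-4.5,0,0,0,0],[-1,1.5,-4.5,0,0,0,0],[-1,1.5,-4.5,0,0,0,0],[-1,1.5,-4.5,0,0,0,0],[-1,1.5,-4.5,0,0,0,0]]';python3 -m crank '[[-1,1.5,-4.5,0,0,0,0],[-1,1.4,-4.6,0,0,0,0],[-1,0,0,1,0,0,-8.5],[-1,0,0,1,0,0,-8.5],[-1,0,0,1,0,0,-8.5]]';python3 -m crank '[[-1,0,0,1,0,0,-8.5],[-1,0,0,1,0,0,-8.5],[-1,0,0,0,0,0,-8.5],[-1,0,0,0,0,0,-8.5],[-1,0,0,0,0,0,-8.5]]';python3 -m crank '[[-1,0,0,0,0,0,-8.5],[-1,0,0,0,0,0,-8.5],[-1,0,0,0,0,0,-8.5],[-1,0,0,0,0,0,-8.5],[-1,0,0,0,0,0,-8.5]]';python3 -m crank '[[-1,0,0,0,0,0,0],[-1,0,0,0,0,0,0]]'
python3 - <<'E'
from h import *
go([.554,.273,.18],136)
d=shot('wrist','w7')
for t in["paddle_center","paddle_blade"]: print(t,[(round(x['p'],2),np.round(x['location'],1),at_z(d,x['location'],.006).round(4)) for x in place_of(t,'wrist')])
E
```

```text
time: 13.8
eef_pos: [0.5606, 0.181, 0.231]
tcp_rot: [0.976, 0.217, -0.002, -0.0]
contact_force: [1.3, 0.0, -0.0]
opening: 1.0
time: 14.3
eef_pos: [0.5484, 0.2746, 0.2004]
tcp_rot: [0.903, 0.43, -0.002, -0.0]
contact_force: [-0.3, 0.4, -0.1]
opening: 1.0
time: 14.8
eef_pos: [0.5486, 0.2737, 0.1806]
tcp_rot: [0.686, 0.728, -0.002, -0.001]
contact_force: [-0.0, -0.7, -0.6]
opening: 0.998
time: 15.3
eef_pos: [0.5486, 0.2737, 0.1808]
tcp_rot: [0.376, 0.927, -0.001, -0.001]
contact_force: [-0.1, 0.2, -0.9]
opening: 0.999
time: 15.5
eef_pos: [0.549, 0.2738, 0.1816]
tcp_rot: [0.38, 0.925, -0.001, -0.001]
contact_force: [0.8, 0.0, -0.1]
opening: 1.001
t 15.5 pos [0.549  0.2738 0.1816] q [ 17.   12.4 102.5   0.   65.3 -28.3] open 1.001 F [ 0.8  0.  -0.1]
turn [-0.13 -0.07 -0.64] shift now cm [-0.42  0.29  0.16] shift after turn [-0.42  0.29  0.16]
paddle_center [(0.75, array([280.1, 192.3]), array([0.5518, 0.2738, 0.006 ]))]
paddle_blade [(0.81, array([173. ,   1.4]), array([0.3886, 0.3203, 0.006 ])), (0.76, array([281.2, 276.3]), array([0.6116, 0.2167, 0.006 ]))]
```

View pics/w7.png

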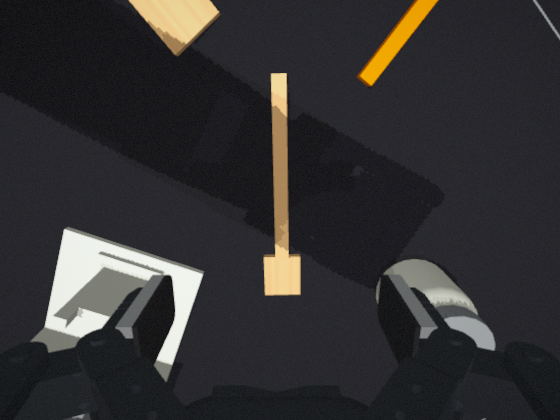

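Run:
```python
from h import *
d=read_camera('wrist')
a=at_z(d,(279,74),.012);b=at_z(d,(282.5,295),.003);e1=at_z(d,(282,255),.006)
v=b-a; print(a,b,(a+b)/2,np.linalg.norm(v[:2]),np.degrees(np.arctan2(v[1],v[0])),np.linalg.norm((b-e1)[:2]))
go([.5535,.2735,.021],135.5)
```

```text
[0.48237787 0.34126508 0.012     ] [0.62952812 0.20218758 0.003     ] [0.55595299 0.27172633 0.0075    ] 0.20247406353588068 -43.38446140367338 0.04434382160475213
t 15.7 pos [0.5496 0.274  0.1829] q [ 17.   12.3 102.4  -0.   65.3 -28.4] open 0.999 F [0.2 0.6 0.7]
turn [-0.03 -0.01 -0.03] shift now cm [-0.32  0.24 16.19] shift after turn [-0.32  0.23 16.19]
```

```bash
python3 -m crank '[[-1,-0.45,0.25,4,0,0,-1],[-1,0,0,4,0,0,0],[-1,0,0,4,0,0,0],[-1,0,0,3,0,0,0],[-1,0,0,1.2,0,0,0]]';python3 -m crank '[[-1,0,0,0,0,0,0],[-1,0,0,0,0,0,0]]'; python3 -c "
from h import *
go([.5545,.2727,.021],136.5)"
```

```text
time: 16.2
eef_pos: [0.5522, 0.2719, 0.0173]
tcp_rot: [0.371, 0.929, -0.002, -0.003]
contact_force: [-0.2, 0.0, 0.7]
opening: 1.005
time: 16.4
eef_pos: [0.5559, 0.2732, 0.0228]
tcp_rot: [0.37, 0.929, 0.001, 0.001]
contact_force: [0.5, 0.2, 0.4]
opening: 1.0
t 16.4 pos [0.5559 0.2732 0.0228] q [ 16.8  25.1 105.3   0.   49.5 -29.7] open 1.0 F [0.5 0.2 0.4]
turn [0.13 0.07 0.03] shift now cm [ 0.07 -0.13  0.18] shift after turn [ 0.07 -0.13  0.18]
```

```bash
python3 -m crank '[[0,0.05,-0.1,0.15,0,0,0],[1,0,0,0,0,0,0],[1,0,0,0,0,0,0],[1,0,0,0,0,0,0],[1,0,0,0,0,0,0]]' 40;python3 -m crank '[[1,0,0,0,0,0,0],[1,0,0,0,0,0,0],[1,0,0,0,0,0,0],[1,0,0,0,0,0,0]]'; python3 -c "
from h import *
go([.5545,.2727,.021],136.5)"
```

```text
time: 16.9
eef_pos: [0.5539, 0.2725, 0.0201]
tcp_rot: [0.37, 0.929, 0.0, 0.0]
contact_force: [0.1, 0.3, 0.2]
opening: 0.144
time: 17.3
eef_pos: [0.5541, 0.2725, 0.0203]
tcp_rot: [0.37, 0.929, 0.0, 0.0]
contact_force: [-0.6, -0.1, 4.9]
opening: 0.126
t 17.3 pos [0.5541 0.2725 0.0203] q [ 16.8  25.1 105.5   0.   49.3 -29.8] open 0.126 F [-0.6 -0.1  4.9]
turn [0.05 0.03 0.04] shift now cm [-0.02  0.04 -0.07] shift after turn [-0.02  0.04 -0.07]
```

```bash
python3 -m crank '[[1,0,0,-1,0,0,0],[1,0,0,-3,0,0,0],[1,0,0,-4,0,0,0],[1,0,0,-4,0,0,0],[1,0,0,-3,0,0,0]]';python3 -m crank '[[1,0,0,0,0,0,7],[1,0,0,0,0,0,7],[1,0,0,0,0,0,7.5],[1,0,0,0,0,0,0],[1,0,0,0,0,0,0]]'
python3 - <<'E'
from h import *
h=np.array([.5887,-.0567]);yw=np.radians(115.05);ux=np.array([np.cos(yw),np.sin(yw)])
t=h+.135*ux; print(t)
go([*t,.170],115.05)
d=shot('wrist','w8')
for t in["paddle_center","paddle_blade"]: print(t,[(round(x['p'],2),np.round(x['location'],1)) for x in place_of(t,'wrist')])
E
```

```text
time: 17.8
eef_pos: [0.5538, 0.2724, 0.1723]
tcp_rot: [0.37, 0.929, 0.001, 0.001]
contact_force: [0.5, 0.3, -0.5]
opening: 0.126
time: 18.3
eef_pos: [0.5532, 0.2722, 0.1693]
tcp_rot: [0.536, 0.844, -0.0, -0.0]
contact_force: [0.7, -0.3, -1.4]
opening: 0.121
[0.53153978 0.06560172]
t 18.3 pos [0.5532 0.2722 0.1693] q [ 16.8  13.4 102.6   0.   64.1  -8.4] open 0.121 F [ 0.7 -0.3 -1.4]
turn [-0.05 -0.01  0.14] shift now cm [-17.77 -10.76  -0.06] shift after turn [-17.8  -10.71  -0.07]
paddle_center [(0.76, array([273.9, 278.7]))]
paddle_blade [(0.68, array([103.4,  51.4]))]
```

View pics/w8.png

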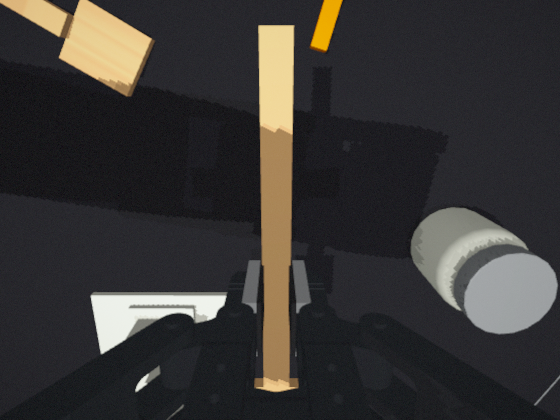

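Run:
```python
from h import *
d=read_camera('wrist');s=get_state();r=R.from_quat(s['tcp_rot']);p=s['eef_pos']
for px,dz in(((276,26),-.0083),((277,250),-.0083),((276,385),-.0083),((276,385),-.0143)):
    print(px,(r.inv().apply(at_z(d,px,p[2]+dz)-p)).round(4))
go([.5315,.0656,.17],115.05)
```

```text
(276, 26) [ 0.0995 -0.0008  0.0083]
(277, 250) [ 0.0162 -0.0004  0.0083]
(276, 385) [-0.0532 -0.0007  0.0083]
(276, 385) [-0.059  -0.0007  0.0143]
t 18.5 pos [0.5535 0.2723 0.1695] q [ 16.8  13.5 102.5   0.   64.   -8.3] open 0.122 F [ 0.2  0.5 -0.7]
turn [-0.02 -0.    0.05] shift now cm [-17.78 -10.76  -0.04] shift after turn [-17.79 -10.75  -0.05]
```

```bash
python3 -m crank '[[1,-3.56,-2.15,0,0,0,0],[1,-3.56,-2.15,0,0,0,0],[1,-3.56,-2.15,0,0,0,0],[1,-3.56,-2.15,0,0,0,0],[1,-3.56,-2.15,0,0,0,0]]';python3 -m crank '[[1,0,0,0,0,0,0],[1,0,0,0,0,0,0],[1,0,0,2,0,0,0],[1,0,0,2,0,0,0],[1,0,0,0,0,0,0]]';python3 -m crank '[[1,0,0,0,0,0,0],[1,0,0,0,0,0,0]]'
python3 - <<'E'
from h import *
go([.5315,.0656,.095],115.05)
d=shot('wrist','w9'); shot('scene','c9'); e=shot('side','s9')
for t in["post_fork","insert_fork"]: print(t,[(round(x['p'],2),np.round(x['location'],1),at_z(d,x['location'],.074).round(4)) for x in place_of(t,'wrist')])
im=e['color'][120:300,190:370][:,:,::-1]; cv2.imwrite('pics/s9z.png',cv2.resize(im,None,fx=3.3,fy=3.3,interpolation=cv2.INTER_CUBIC))
E
```

```text
time: 19.0
eef_pos: [0.5312, 0.0641, 0.1699]
tcp_rot: [0.536, 0.844, 0.0, 0.0]
contact_force: [0.9, -0.5, -0.8]
opening: 0.123
time: 19.5
eef_pos: [0.5294, 0.067, 0.1267]
tcp_rot: [0.536, 0.844, -0.001, -0.003]
contact_force: [-0.4, -0.2, -1.7]
opening: 0.125
time: 19.7
eef_pos: [0.5324, 0.0662, 0.1309]
tcp_rot: [0.537, 0.844, 0.001, 0.001]
contact_force: [-0.1, 0.8, -0.9]
opening: 0.125
t 19.7 pos [0.5324 0.0662 0.1309] q [ -3.8   6.4 115.2   0.   58.3 -28.9] open 0.125 F [-0.1  0.8 -0.9]
turn [0.1  0.05 0.06] shift now cm [-0.01 -0.12  3.59] shift after turn [-0.02 -0.11  3.59]
post_fork []
insert_fork []
```

View pics/w9.png

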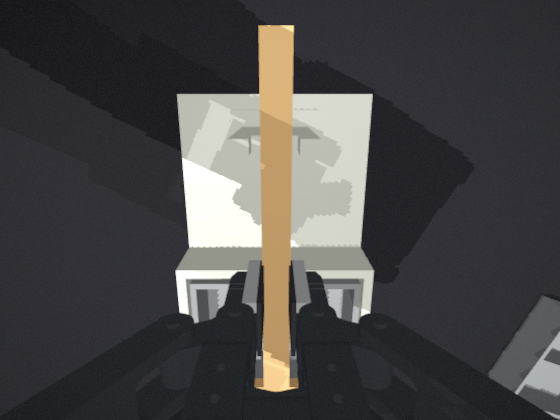

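View pics/s9z.png

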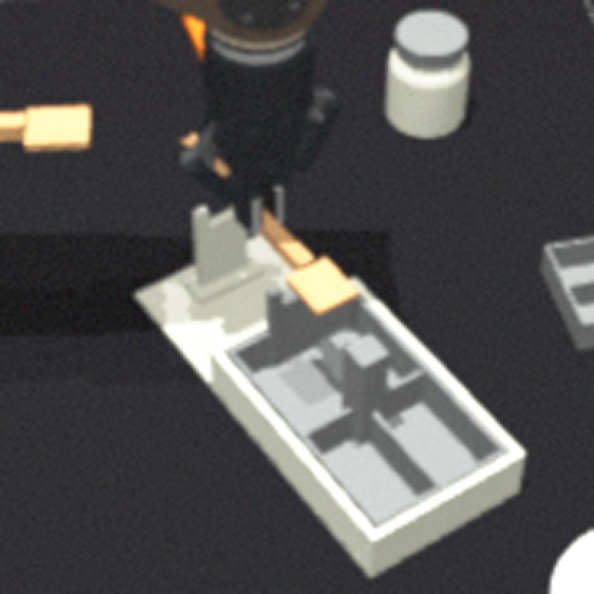

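```bash
python3 -m crank '[[1,0,-0.1,1,0,0,0],[1,0,0,1,0,0,0],[1,0,0,0.8,0,0,0],[1,0,0,0.4,0,0,0],[1,0,0,0,0,0,0]]';python3 -m crank '[[1,0,0,0.2,0,0,0],[1,0,0,0,0,0,0]]'
python3 - <<'E'
from h import *
go([.5315,.0656,.0943],115.05)
e=shot('side','s10')
im=e['color'][120:300,190:370][:,:,::-1]; cv2.imwrite('pics/s10z.png',cv2.resize(im,None,fx=3.3,fy=3.3,interpolation=cv2.INTER_CUBIC))
e=shot('scene','c10')
im=e['color'][150:310,210:370][:,:,::-1]; cv2.imwrite('pics/c10z.png',cv2.resize(im,None,fx=3.3,fy=3.3,interpolation=cv2.INTER_CUBIC))
E
```

```text
time: 20.45
eef_pos: [0.5298, 0.0651, 0.0963]
tcp_rot: [0.537, 0.844, -0.001, -0.001]
contact_force: [-0.4, -0.9, 0.0]
opening: 0.126
time: 20.65
eef_pos: [0.5308, 0.0651, 0.0958]
tcp_rot: [0.537, 0.844, 0.0, 0.0]
contact_force: [-0.5, -0.4, -0.8]
opening: 0.124
t 20.65 pos [0.5308 0.0651 0.0958] q [ -3.9   9.3 116.3  -0.   54.5 -28.9] open 0.124 F [-0.5 -0.4 -0.8]
turn [ 0.01  0.01 -0.01] shift now cm [0.01 0.08 0.15] shift after turn [0.01 0.08 0.15]
```

View pics/s10z.png

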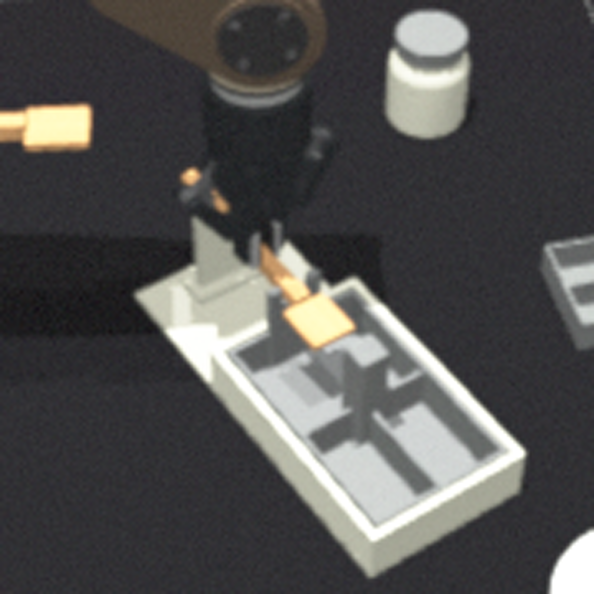

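View pics/c10z.png

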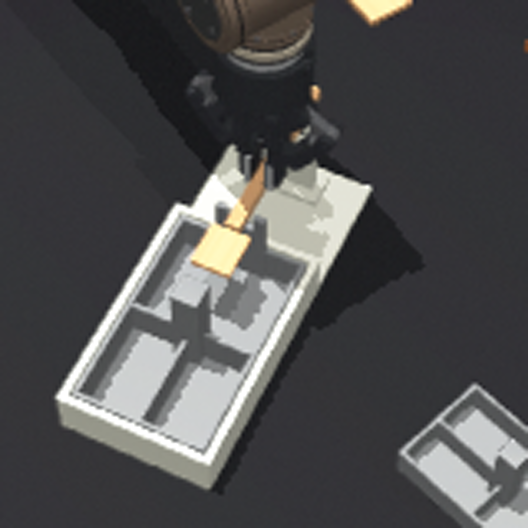

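```bash
python3 -m crank '[[1,0,0.05,0.1,0,0,0],[1,0,0,0.05,0,0,0],[1,0,0,0,0,0,0]]';python3 -m crank '[[1,0,0,0.05,0,0,0],[1,0,0,0,0,0,0]]'; python3 -c "
from h import *
go([.5315,.0656,.0943],115.05)"
```

```text
time: 21.05
eef_pos: [0.5312, 0.0654, 0.0943]
tcp_rot: [0.537, 0.844, 0.0, 0.0]
contact_force: [0.0, -0.1, -0.8]
opening: 0.129
time: 21.25
eef_pos: [0.5312, 0.0654, 0.0942]
tcp_rot: [0.537, 0.844, -0.0, -0.0]
contact_force: [-0.8, -0.0, 3.2]
opening: 0.124
t 21.25 pos [0.5312 0.0654 0.0942] q [ -3.8   9.4 116.2  -0.   54.3 -28.9] open 0.124 F [-0.8 -0.   3.2]
turn [-0.   -0.   -0.01] shift now cm [ 0.01  0.04 -0.01] shift after turn [ 0.01  0.04 -0.01]
```

```bash
python3 -m crank '[[0.5,0,0,0,0,0,0],[0,0,0,0,0,0,0],[-0.5,0,0,0,0,0,0],[-1,0,0,0,0,0,0],[-1,0,0,0,0,0,0]]';python3 -m crank '[[-1,0,0,-2,0,0,0],[-1,0,0,-3,0,0,0],[-1,0,0,-4,0,0,0],[-1,0,0,-4,0,0,0],[-1,0,0,0,0,0,0]]';python3 -m crank '[[-1,4.5,0,0,0,0,0],[-1,4.5,0,0,0,0,0],[-1,4.5,0,0,0,0,0],[-1,4.5,0,0,0,0,0],[-1,0,0,0,0,0,0]]'
python3 - <<'E'
from h import *
go([.5315,.0656,.0943],115.05)
e=shot('side','s11')
im=e['color'][120:300,190:370][:,:,::-1]; cv2.imwrite('pics/s11z.png',cv2.resize(im,None,fx=3.3,fy=3.3,interpolation=cv2.INTER_CUBIC))
e=shot('scene','c11')
im=e['color'][150:310,210:370][:,:,::-1]; cv2.imwrite('pics/c11z.png',cv2.resize(im,None,fx=3.3,fy=3.3,interpolation=cv2.INTER_CUBIC))
shot('wrist','w11')
E
```

```text
time: 21.75
eef_pos: [0.5311, 0.0654, 0.0936]
tcp_rot: [0.537, 0.844, -0.0, -0.0]
contact_force: [0.3, -0.4, -0.1]
opening: 0.914
time: 22.25
eef_pos: [0.5348, 0.0652, 0.2312]
tcp_rot: [0.537, 0.844, 0.003, 0.006]
contact_force: [1.0, -0.4, 0.8]
opening: 0.999
time: 22.75
eef_pos: [0.4523, 0.232, 0.223]
tcp_rot: [0.534, 0.845, -0.0, -0.001]
contact_force: [-0.1, -1.0, -0.2]
opening: 0.998
t 22.75 pos [0.4523 0.232  0.223 ] q [ 1.570e+01 -3.600e+00  1.149e+02  1.000e-01  6.880e+01 -9.700e+00] open 0.998 F [-0.1 -1.  -0.2]
turn [-0.06 -0.09  0.33] shift now cm [-18.45   0.04  12.84] shift after turn [-18.43   0.13  12.87]
```

View pics/s11z.png

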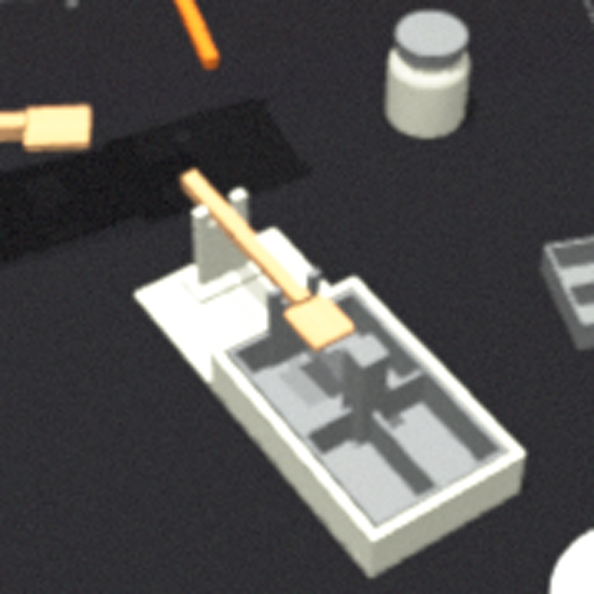

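View pics/c11z.png

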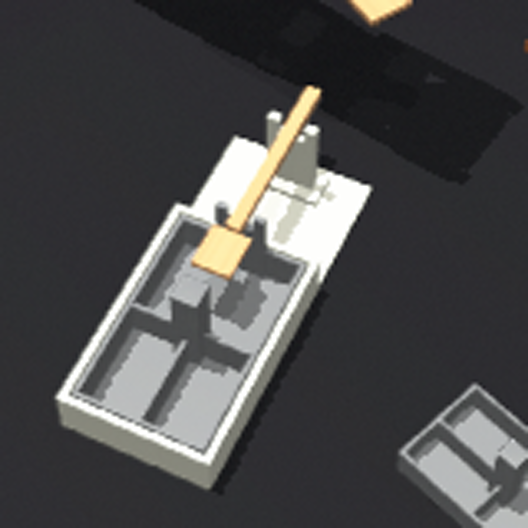

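View pics/c11.png

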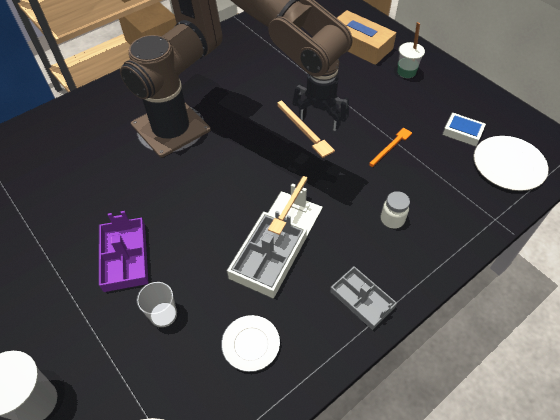

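Run:
```python
from h import *
a=read_camera('scene');b=read_camera('side')
h=np.array([.5887,-.0567]);yw=np.radians(115.05);c,s=np.cos(yw),np.sin(yw)
for n,P in(('tail top',(-1+.0+ .235+1,0,.086)),('blade tip L',(.035,.017,.080)),('blade tip R',(.035,-.017,.080))):
    W=[h[0]+c*P[0]-s*P[1],h[1]+s*P[0]+c*P[1],P[2]]
    print(n,((proj(a,W)-[210,150])*3.3).round(0),((proj(b,W)-[190,120])*3.3).round(0))
go([.5,.1,.1],115)
```

```text
tail top [314.  89.] [190. 172.]
blade tip L [191. 263.] [318. 346.]
blade tip R [229. 278.] [357. 327.]
t 23.0 pos [0.4555 0.2274 0.2235] q [ 15.1  -3.5 114.7  -0.   68.8  -9.8] open 1.001 F [-0.5  0.1  0.8]
turn [-0.02  0.02 -0.05] shift now cm [-13.43  -1.34  12.35] shift after turn [-13.43  -1.35  12.35]
```

```bash
python3 -c "
from plant import *
print(sign_off())"
```

```text
the job is handed in; nothing more can be done
None
```

The job is done and handed in at about 23 s of the 62 s allowed.

- **Insert:** I lifted the grey insert about 83 mm, turned it half a turn and lowered it under grip. It went in without catching and touched down at the grip height measured before lifting (84.4 mm against 84.3 mm). I pressed it with about 5 N before letting go. The wrist picture then showed it flush, with its fork next to the housing's fork post.
- **Paddle:** I picked up the small wooden paddle by its middle and lowered it onto the two forks until light contact, about 4 N, before releasing. In the scene and side pictures its tail and blade corners fell within about 1 pixel of the model pose: middle 135 mm from the housing's origin, level, blade over the large well.
- **Other checks:** The last scene picture shows the cup, plate, jar and look-alikes where they stood. The arm is clear and touching nothing.
- **Disagreements:** While I lined up the insert, the wrist picture put it 1–2 mm further off than the arm's own reading, so I corrected part-way, and it went in. The networks found neither fork in the wrist view above the forks, so I judged that alignment by eye and from the housing's measured position.

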